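# Gauge the socket depth of a press die holder and lock the reading

### The job

Stand the depth gauge on the green die holder with its bridge flat along the top of the block and its probe over the open socket, push the probe gently down by its black head until it touches the white disc at the bottom (keep the push on the disc under 15 N, or it sinks in and the reading is wrong), then press the red lever right down to lock the slide. Leave the gauge standing there, locked with its probe still touching the disc, and do not disturb the brass die, the thread spool or the jar.

Things in the scene. Friction and masses are not known exactly. Their poses are not given: they have to be found in the camera images.
- gauge: Upright depth gauge. Aluminium bridge 140 (own y) x 28 (own x) x 14 mm high, grey clamp head on its middle up to 44 mm. Origin: centre of the bridge's underside, on the probe's axis; z up. The probe slides in it with a drag of about 4 N and stays where left, so the gauge (2.2 N less probe) can be carried by the probe's head; once landed, pushing the head on slides the probe out below.
- probe: Sliding probe of the gauge: steel rod, 8 mm diameter. Origin: centre of its lower tip. It moves along the gauge's z only and does not turn in it: tip from 10 mm above the bridge's underside to 50 mm below it; at the start 2 to 9 mm above.
- probe_head (a point): Centre of the black head on top of the probe, 114 mm above the tip: 24 mm high, 18 mm across its two ribbed flats (along the gauge's own x: grip there), 28 mm along the gauge's y. With the probe on the disc the head's lower face is 11 to 31 mm above the grey clamp head.
- lock_lever (a joint): Red cam lever, hinged about the gauge's x at 22 mm along the gauge's +y and 40 mm above its underside. In rad: 0 open (start: leaning up at 35 degrees, pointing to +y), 0.61 fully down (level, above the bridge). 3 to 6 N at its end move it and it stays where left. It starts to clamp at 0.4 and locks firmly from 0.5 on.
- lever_pad (a point): Middle of the upper face of the lever's end pad, 18 mm wide (gauge's x), 14 mm long. Open: 54 mm from the probe's axis along the gauge's +y, 69 mm above the underside; fully down: 65 mm and 45 mm. A straight push down at 52 mm from the axis, until the lever's upper face is 44 mm above the underside, closes it.
- die_holder: Green cast-iron die holder bolted to the bench: block 90 (own x) x 140 (own y) x 65 mm high, a lug 12 mm high at each end of y, brass screw in front. Origin: centre of underside. In its top a round socket of 24 mm diameter; at its bottom a white nylon disc on an adjusting screw, set anywhere from 27 to 47 mm below the top (not measured). The disc yields 1 mm for each 8 N.
- socket (a point): Centre of the socket's mouth, level with the block's flat top, 65 mm above the bench.
- snap_die: Brass press die, 28 mm diameter, 32 mm high, standing loose beside the holder; origin at the centre of its underside. Leave it.
- thread_spool: Spool of red thread, 48 mm diameter, 62 mm high, standing loose; origin at the centre of its underside. Leave it.
- rivet_jar: Amber glass jar with a steel cap, 54 mm diameter, 68 mm high, standing loose; origin at the centre of its underside. Leave it.
Things that resemble listed ones, but are neither listed nor needed, are in the scene too. Of the things that look like the gauge, the smallest one is meant.

How it is judged:
By the outcome, as a careful person would: the job done as asked, in the order asked, and still so for the second after the job is handed in, with the robot touching nothing.
It also fails if it takes over 51 s, if anything falls off the work surface, if the arm or the gripper's body presses on something with over 40 N, if the wrist force passes 120 N, or if a joint passes its speed limit or range.

### The arm

A 7-joint arm with a two-finger parallel gripper is mounted at the origin on the work surface. World frame = base frame: x ahead of the robot, y to its left, z up, the work surface at z = 0. Lengths are in m, angles in rad, forces in N, time in s.
With the tool pointing down it reaches from about 0.4 to 0.9 m from the base axis. Payload 5.5 kg.
Tool frame: the origin (TCP) lies midway between the tips of the shut fingers; the grasp point (between the pads) lies 19 mm behind it (manip.grip_depth is the distance from the TCP to the grasp point, in m); z points along the fingers, y is the line along which they close (so a half turn about z gives the same grasp; the last joint's range is limited). The gripper opens to 92 mm and grips with 3 to 60 N. Pads are 19 mm wide; open, the fingers measure 130 mm over their backs; the gripper's body (75 mm by 190 mm) begins 47 mm behind the grasp point.
Start: joints at [1.541, 0.501, -0.427, 1.55, 0.221, 1.138, -0.21], TCP at [0.188, -0.622, 0.227] pointing down, gripper open.
Joint ranges: [-2.88, 2.88], [-0.31, 2.03], [-1.54, 1.56], [0.2, 2.42], [-1.41, 4.55], [0.19, 2.02], [-2.57, 2.57]. Speed limits (rad/s): [2.57, 2.57, 3.14, 3.14, 3.14, 3.14, 3.14].

### API

Orientations are given as a unit quaternion [x, y, z, w].
In Python, from bench import manip, effector, viewer gives the robot as it stands. Calls block until the motion is done:
- manip.move_pose(position, orientation): joint-space move of the TCP to a pose.
- manip.servo_line(position, ori=None, vel=0.15): straight line of the TCP; ori=None keeps the orientation; vel is the mean speed in m/s.
- manip.movej(angles): joint-space move.
- effector.open_jaws() and effector.close(f_grip=None): open the fingers fully, or close them until they stop; f_grip is the grip in N (None keeps the last).
- manip.sleep(seconds).
- manip.solve_ik(position, orientation): joint angles nearest the present ones, or None.
- viewer.get_image(name): name is "side" or "top"; returns the picture (480x640x3 uint8, red, green, blue); there is no depth.
- viewer.get_calibration(name): a dict with "vfov" (degrees; the focal length in pixels is half the picture's height over the tangent of half this angle, whatever the lens; pixels are square), "cx", "cy" (the principal point, pixels), "dist_coeffs" ([k1, k2, p1, p2, k3] as OpenCV has them; the pictures are not rectified), "eye" and "attitude" of the camera in the world. Camera axes: x right, y down, z forward; pixel columns grow to the right and rows downward; lengths in m; the calibration is good to about 2 mm. A picture is of the moment at which its call begins. get_calibration takes no time and is no camera call.
A pose or a line that the arm cannot do raises manip.PlanningError and nothing moves.
- manip.hand_in(): hands the job in; it is judged then, once.
Readings, each from a call of its own:
- manip.current_clock(): time.
- manip.current_q(): joint angles.
- manip.current_joint_velocities(): joint speeds.
- manip.current_tau(): joint torques, N m.
- manip.current_tool_pos(): TCP position.
- manip.current_tcp_rot(): TCP orientation.
- manip.current_force(): force on the tool from outside, world axes, zero at the start.
- manip.current_wrist_torque(): the same for the moment, N m.
- manip.current_finger_gap(): finger opening in m.
- manip.current_gripper_force(): force on a finger pad.
Only numpy, scipy, OpenCV 4.12 (cv2) and the standard library are available. Lean on these libraries where they do the work, as an engineer would, in place of code of your own. Each camera call takes 0.05 s, during which the arm holds its last target. There are 200 camera calls.

## Working session

There is one attempt and no reset: what is moved stays moved. The work goes in short steps, each a Python script; the robot and the scene stay as the last script left them, time stands still between calls to the robot, and variables do not carry over. Pictures are saved under pics/ and viewed, at most 10 in all, crops included, and the job is handed in when it is done.

```bash
mkdir -p pics; ls
python3 - <<'E'
from bench import manip, effector, viewer
import cv2
for n in("side","top"):
    cv2.imwrite(f"pics/{n}0.png",viewer.get_image(n)[:,:,::-1]); print(n,viewer.get_calibration(n))
print(manip.current_clock(),manip.current_tcp_rot(),manip.current_finger_gap(),manip.grip_depth)
E
```

```text
pics
side {'vfov': 56.53214206277787, 'cx': 315.1272253538605, 'cy': 241.49630771675587, 'dist_coeffs': array([0.02157436, 0.        , 0.        , 0.        , 0.        ]), 'eye': array([-0.00546065, -0.49131774,  0.55607104]), 'attitude': array([ 0.81645869, -0.31889395,  0.17072258, -0.45006184])}
top {'vfov': 55.625762606321594, 'cx': 322.3465654337917, 'cy': 237.87248387564426, 'dist_coeffs': array([-0.08522572,  0.        ,  0.        ,  0.        ,  0.        ]), 'eye': array([0.25301869, 0.0262834 , 1.17179994]), 'attitude': array([ 0.7271388 , -0.67771614,  0.0743489 , -0.08026362])}
0.1 [ 9.89303537e-01  1.45868972e-01 -1.10266853e-04 -8.61984132e-04] 0.09219786524110014 0.0188
```

View pics/side0.png

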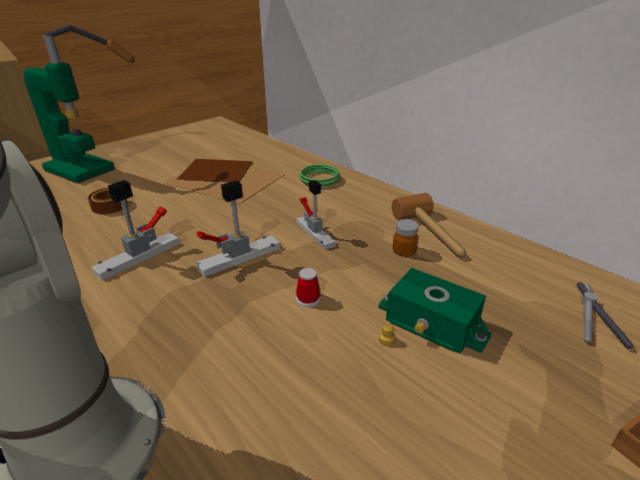

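View pics/top0.png

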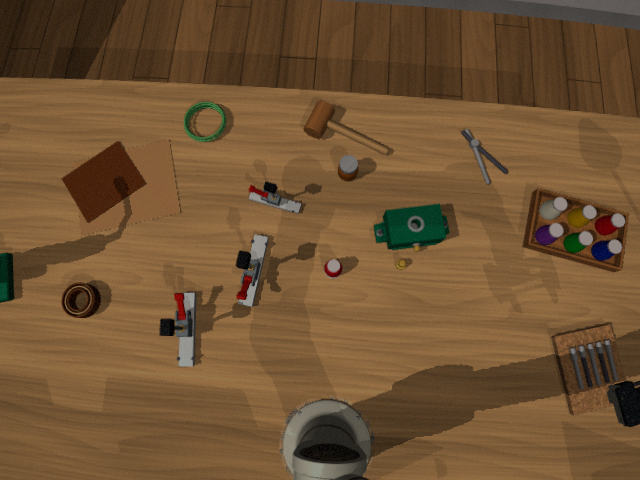

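Candidates for the gauge are A top(186,330)/side(136,240), B top(255,270)/side(235,245) and C top(275,200)/side(315,225). C looks smallest. I'll check that with metric measurements and a close crop.

```bash
cat > h.py <<'E'
import numpy as np, cv2
from scipy.spatial.transform import Rotation as R
from bench import manip, effector, viewer
class Cam:
    def __init__(s,n):
        c=viewer.get_calibration(n); f=240/np.tan(np.radians(c['vfov']/2))
        s.K=np.array([[f,0,c['cx']],[0,f,c['cy']],[0,0,1]]); s.d=np.array(c['dist_coeffs']); s.e=np.array(c['eye']); s.R=R.from_quat(c['attitude']).as_matrix()
    def ray(s,px):
        u=cv2.undistortPoints(np.array(px,float).reshape(-1,1,2),s.K,s.d)[:,0]
        return np.c_[u,np.ones(len(u))]@s.R.T
    def plane(s,px,z):
        r=s.ray(px); return s.e+r*((z-s.e[2])/r[:,2])[:,None]
    def proj(s,P):
        rv=cv2.Rodrigues(s.R.T)[0]; return cv2.projectPoints(np.array(P,float).reshape(-1,1,3),rv,-s.R.T@s.e,s.K,s.d)[0][:,0]
def tri(c1,p1,c2,p2):
    A=np.zeros((3,3));b=np.zeros(3)
    for c,p in((c1,p1),(c2,p2)):
        r=c.ray(p)[0]; r/=np.linalg.norm(r); M=np.eye(3)-np.outer(r,r); A+=M; b+=M@c.e
    return np.linalg.solve(A,b)
def blob(mask,roi,k=0):
    x0,y0,x1,y1=roi; m=np.zeros(mask.shape,np.uint8); m[y0:y1,x0:x1]=mask[y0:y1,x0:x1]*255
    n,l,st,ce=cv2.connectedComponentsWithStats(m)
    i=1+np.argmax(st[1:,4]); return (l==i).astype(np.uint8),ce[i],st[i,4]
def rect(m):
    c=max(cv2.findContours(m,cv2.RETR_EXTERNAL,cv2.CHAIN_APPROX_NONE)[0],key=cv2.contourArea); return c[:,0].astype(float)
def mrect(P):  # min-area rect in mm of world points
    return cv2.minAreaRect((P[:,:2]*1000).astype(np.float32))
E
python3 - <<'E'
from h import *
T,S=Cam("top"),Cam("side")
t=cv2.imread("pics/top0.png"); s=cv2.imread("pics/side0.png")
def masks(i):
    h=cv2.cvtColor(i,cv2.COLOR_BGR2HSV); H,Sa,V=[h[:,:,k].astype(int) for k in range(3)]
    return dict(al=(Sa<45)&(V>130),green=(H>60)&(H<90)&(Sa>120),black=(V<50),red=((H<6)|(H>174))&(Sa>150)&(V>90))
mt,ms=masks(t),masks(s)
for n,roi in dict(A=(150,285,205,375),B=(228,228,285,312),C=(240,175,310,220)).items():
    m,c,a=blob(mt['al'],roi); print(n,'bridge',a,c,mrect(T.plane(rect(m),.014)))
roi=(240,175,310,220)
for k in('black','red'):
    print('C',k,blob(mt[k],roi)[1:],blob(ms[k],(295,170,335,250))[1:])
b1,b2=blob(mt['black'],roi)[1],blob(ms['black'],(295,170,335,205))[1]
print('head',tri(T,b1,S,b2)); r1,r2=blob(mt['red'],roi)[1],blob(ms['red'],(295,170,335,250))[1]; print('lever',tri(T,r1,S,r2))
m,c,a=blob(mt['green'],(360,190,460,265)); print('holder',a,c,mrect(T.plane(rect(m),.065)))
def crop(i,x,y,w=80,h=60): return cv2.resize(i[y:y+h,x:x+w],(400,300),interpolation=cv2.INTER_CUBIC)
cv2.imwrite("pics/c1.png",np.vstack([np.hstack([crop(t,235,165),crop(t,372,198)]),np.hstack([crop(s,275,180),crop(s,375,262,120,90)])]))
E
```

```text
A bridge 378 [185.4021164  350.85978836] ((197.0799102783203, 366.5015563964844), (69.97283935546875, 33.1307258605957), 6.912306785583496)
B bridge 280 [257.975 246.625] ((474.364013671875, 210.44166564941406), (34.414554595947266, 64.09668731689453), 82.0421371459961)
C bridge 114 [290.60526316 206.03508772] ((592.906982421875, 138.49339294433594), (48.63542556762695, 23.140249252319336), 78.5647964477539)
C black (array([269.84615385, 187.7008547 ]), np.int32(117)) (array([314.3649635 , 186.81021898]), np.int32(137))
C red (array([257.58227848, 191.36708861]), np.int32(79)) (array([305.86746988, 205.74698795]), np.int32(83))
head [0.60034711 0.17912486 0.12575847]
lever [0.60994431 0.2197065  0.05928218]
holder 2197 [412.00864816 226.97724169] ((543.11865234375, -175.78109741210938), (101.30889129638672, 185.4114227294922), 11.271080017089844)
```

View pics/c1.png

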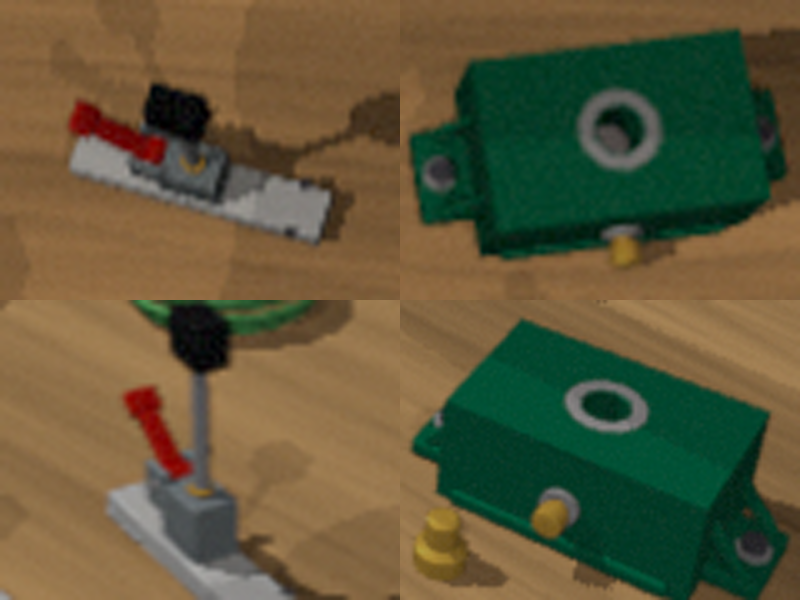

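C (top crop) is the small gauge: bridge corners are about (251,192),(249,199),(301,203),(299,213), with the lever toward image left. The holder's ring is centred near (416,224) top and (437,294) side. Next I'll refine both poses.

Run:
```python
from h import *
T,S=Cam("top"),Cam("side")
t=cv2.imread("pics/top0.png"); s=cv2.imread("pics/side0.png")
tp=lambda x,y,ox,oy:(235+x/5,165+y/5)
# bridge corners top face from crop
C=np.array([(235+x/5,165+y/5) for x,y in((82,135),(70,172),(332,190),(320,241))])
P=T.plane(C,.014)[:,:2]*1000; print(P.round(1)); a=(P[0]+P[1])/2;b=(P[2]+P[3])/2
print('len',np.linalg.norm(a-b),'mid',(a+b)/2,'yaw of +y dir',np.degrees(np.arctan2(*(a-b)[::-1])), 'w',np.linalg.norm(P[0]-P[1]),np.linalg.norm(P[2]-P[3]))
h=cv2.cvtColor(t,cv2.COLOR_BGR2HSV)
m=((h[:,:,1]<75)&(h[:,:,2]>100)); mm,_,n=blob(m,(249-5,185,303,216)); q=T.plane(rect(mm),.014); print('bridge mask',n,mrect(q))
for cam,im,roi in((T,t,(402,212,430,238)),(S,s,(418,280,456,308))):
    h=cv2.cvtColor(im,cv2.COLOR_BGR2HSV); m,c,n=blob((h[:,:,1]<90)&(h[:,:,2]>80),roi)
    e=cv2.fitEllipse(rect(m).astype(np.float32)); Q=cam.plane(rect(m),.065)
    print('ring',n,e,cam.plane(e[0],.065)*1000,cv2.minEnclosingCircle((Q[:,:2]*1000).astype(np.float32)))
A=T.plane([(386,210.4),(440,204),(446,239)],.065)*1000
B=S.plane([(411,268),(485.4,295),(387,293.5)],.065)*1000
print(A[:,:2].round(1),B[:,:2].round(1))
# green top face by brightness in the top view: back edge line + right edge; hammer out yaw
for X in (A,B): d=X[0]-X[1]; print('back edge len',np.linalg.norm(d[:2]),'yaw',np.degrees(np.arctan2(d[1],d[0])))
for n,p in(('T gauge',T),('S',S)): print(n,p.proj([[.6,.18,.12]]))
```

```text
[[622.4 243.4]
 [601.4 247.6]
 [601.  107.3]
 [572.6 111.4]]
len 138.4368843721263 mid [599.35939878 177.43852245] yaw of +y dir 79.54773169684873 w 21.450598112525967 28.73570037920195
bridge mask 300 ((598.906005859375, 180.2528533935547), (138.79965209960938, 29.19341278076172), 81.2601547241211)
ring 125 ((415.4662170410156, 223.6167449951172), (15.170066833496094, 15.699075698852539), 122.25469207763672) [[ 552.1547988  -187.02727808   65.        ]] ((552.1805419921875, -187.00094604492188), 21.192033767700195)
ring 204 ((436.5245666503906, 293.5478515625), (14.533852577209473, 24.856334686279297), 101.40382385253906) [[ 552.26369828 -184.99223504   65.        ]] ((552.5562744140625, -184.80999755859375), 21.29806900024414)
[[ 581.4 -111.3]
 [ 608.3 -248.7]
 [ 517.9 -265. ]] [[ 580.8 -109. ]
 [ 609.9 -243.8]
 [ 490.  -127. ]]
back edge len 139.98463955563176 yaw 101.10594031177787
back edge len 137.8930463236195 yaw 102.18933346818646
T gauge [[269.63562062 188.70507335]]
S [[314.18383077 189.04425859]]
```

```bash
cat >> h.py <<'E'
def down(psi): a=np.radians(psi+90)/2; return [np.cos(a),np.sin(a),0,0]
GX,GY,GYAW=.5997,.179,-9.5
SX,SY,HYAW=.5522,-.186,11.6
E
python3 - <<'E'
from h import *
T,S=Cam("top"),Cam("side")
print('B head',tri(T,(244,259),S,(232,190)))
best=None
for f in(0,180,-180):
    p=[manip.solve_ik([x,y,z],down(yw+f)) for x,y,z,yw in((GX,GY,.2,GYAW),(GX,GY,.102,GYAW),(SX,SY,.2,HYAW),(SX,SY,.12,HYAW))]
    print(f,[None if q is None else np.round(q,2) for q in p])
E
```

```text
B head [0.41405704 0.21550722 0.16726617]
0 [array([ 0.34,  0.65, -0.98,  1.63,  0.58,  1.18, -0.94]), array([ 0.39,  0.86, -1.09,  1.7 ,  0.84,  1.12, -1.12]), array([ 1.02,  0.58, -1.02,  1.74,  0.55,  1.13,  0.04]), array([ 0.97,  0.67, -0.94,  1.8 ,  0.64,  1.01, -0.03])]
180 [array([ 0.48,  0.85, -1.3 ,  1.62,  0.84,  1.34,  2.02]), array([ 0.47,  1.02, -1.31,  1.69,  1.04,  1.28,  1.91]), array([-0.4 ,  0.52,  0.91,  1.79, -0.46,  1.07, -2.26]), array([-0.38,  0.65,  0.91,  1.85, -0.62,  0.96, -2.14])]
-180 [array([ 0.48,  0.85, -1.3 ,  1.62,  0.84,  1.34,  2.02]), array([ 0.47,  1.02, -1.31,  1.69,  1.04,  1.28,  1.91]), array([-0.4 ,  0.52,  0.91,  1.79, -0.46,  1.07, -2.26]), array([-0.38,  0.65,  0.91,  1.85, -0.62,  0.96, -2.14])]
```

Run:
```python
from h import *
manip.move_pose([GX,GY,.22],down(GYAW)); print(manip.current_clock(),manip.current_force())
manip.servo_line([GX,GY,.104],vel=.1)
print(manip.current_force(),manip.current_tool_pos())
effector.close(f_grip=25)
print('gap',manip.current_finger_gap(),manip.current_gripper_force(),manip.current_force(),manip.current_clock())
manip.servo_line([GX,GY,.124],vel=.06); manip.sleep(.2)
print('gap',manip.current_finger_gap(),manip.current_force(),manip.current_tool_pos(),manip.current_clock())
i=viewer.get_image("side")[:,:,::-1]; j=viewer.get_image("top")[:,:,::-1]
cv2.imwrite("pics/s1.png",i);cv2.imwrite("pics/t1.png",j)
cv2.imwrite("pics/c2.png",np.hstack([cv2.resize(i[130:270,240:380],(400,400)),cv2.resize(j[140:240,220:320],(400,400))]))
```

```text
3.25 [ 0.10198468 -0.63828417  0.02195573]
[ 0.40617366 -0.33661706 -0.07503746] [0.60014428 0.17933851 0.10479864]
gap 0.017686487834433048 24.978648126125336 [ 0.69899165  0.06627857 -0.85127208] 5.7
gap 0.01788676280945311 [ 0.23666474  0.40429424 -3.40130443] [0.59950368 0.17881233 0.12365066] 6.3833
```

View pics/c2.png

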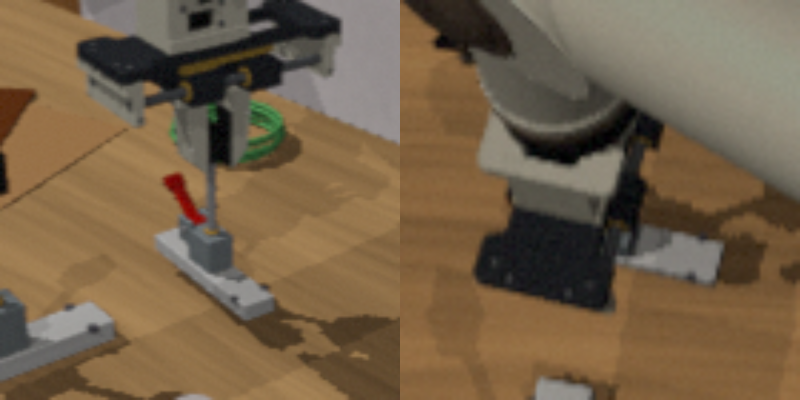

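The gauge is held by its head and hangs straight. The bridge is visible in the side view around (315,235). Next I'll carry it over to the holder.

Run:
```python
from h import *
manip.servo_line([GX,GY,.245],vel=.12)
manip.servo_line([SX,SY,.245],down(HYAW),vel=.12)
manip.servo_line([SX,SY,.185],vel=.06)
print(manip.current_finger_gap(),manip.current_force(),manip.current_tool_pos(),manip.current_clock())
i=viewer.get_image("side")[:,:,::-1]; j=viewer.get_image("top")[:,:,::-1]
cv2.imwrite("pics/s2.png",i);cv2.imwrite("pics/t2.png",j)
cv2.imwrite("pics/c3.png",np.hstack([cv2.resize(i[200:360,360:520],(400,400)),cv2.resize(j[180:280,365:465],(400,400))]))
```

```text
0.01771201887160198 [-0.0617722   0.2252855  -2.69495197] [ 0.55252712 -0.18595354  0.18546828] 12.0083
```

View pics/c3.png

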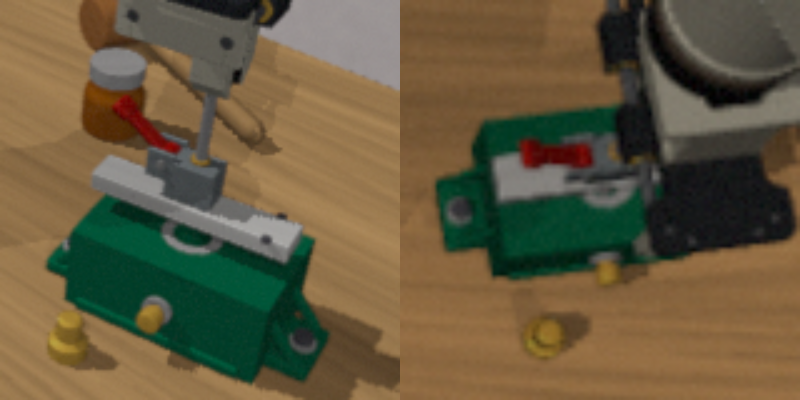

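Run:
```python
from h import *
T,S=Cam("top"),Cam("side"); z=.0955
im=cv2.imread("pics/s2.png"); h=cv2.cvtColor(im,cv2.COLOR_BGR2HSV)
p=S.plane([(360+x/2.5,200+y/2.5) for x,y in((108,158),(93,180),(290,250),(302,226))],z)[:,:2]*1000
print(p.round(1)); a,b=(p[0]+p[1])/2,(p[2]+p[3])/2; d=a-b
print('side: len',np.linalg.norm(d),'yaw',np.degrees(np.arctan2(d[1],d[0]))-90,'mid',(a+b)/2)
q=T.plane([(365+(x-400)/4,180+y/4) for x,y in((490,160),(496,198),(640,186))],z)[:,:2]*1000
print(q.round(1)); e=q[1]-q[2]; print('top front edge yaw',np.degrees(np.arctan2(e[1],e[0]))-90)
cv2.imwrite("pics/c4.png",cv2.resize(im[250:320,385:495],(800,510),interpolation=cv2.INTER_CUBIC))
```

```text
[[ 546.  -114.4]
 [ 517.5 -123.8]
 [ 549.6 -255.6]
 [ 576.9 -248. ]]
side: len 136.42029454425924 yaw 13.354424057566973 mid [ 547.49972975 -185.43750993]
[[ 548.2 -112.2]
 [ 524.5 -116.8]
 [ 538.3 -204.8]]
top front edge yaw 8.923459916892554
```

View pics/c4.png

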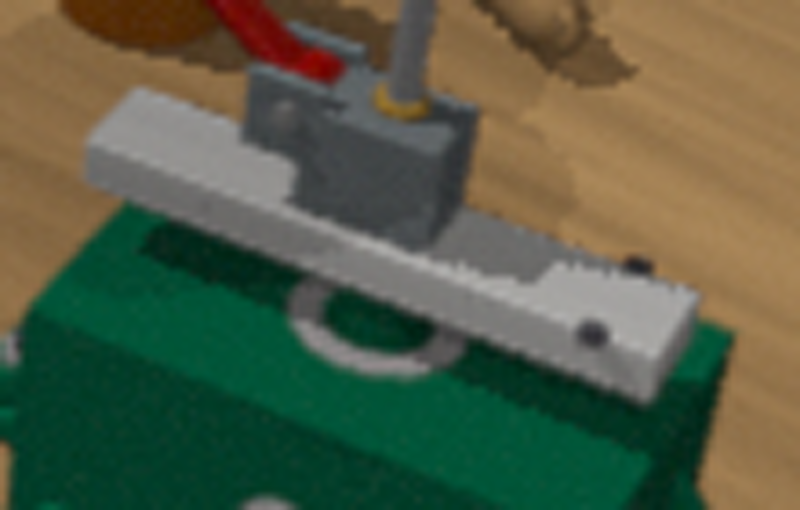

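Run:
```python
from h import *
S=Cam("side")
px=lambda L:[(385+x/7.273,250+y/7.286) for x,y in L]
def yaw(L,z): p=S.plane(px(L),z)*1000; d=p[0]-p[1]; return p[:,:2].round(1),np.degrees(np.arctan2(d[1],d[0]))-90,np.linalg.norm(d)
for z in(.093,.0955): print('front',yaw([(88,145),(652,360)],z)); print('back',yaw([(138,90),(697,292)],z))
print('bottom edge',yaw([(90,183),(648,402)],.0815))
print('block front',yaw([(30,310),(380,435)],.065)); print('block back corners',yaw([(128,207),(733,335)],.065))
# line fit of block front edge from the unobstructed first side picture: brightness step in green
im=cv2.imread("pics/side0.png").astype(int)[:,:,1]; pts=[]
for x in range(394,462,2):
    y0=int(293+(x-387)*.343); col=im[y0-7:y0+8,x]; g=np.diff(cv2.GaussianBlur(col.astype(np.float32).reshape(-1,1),(1,3),0)[:,0]); pts.append((x,y0-7+np.argmin(g)+.5))
vx,vy,x0,y0=cv2.fitLine(np.array(pts,np.float32),cv2.DIST_HUBER,0,.01,.01).ravel()
P=S.plane([(390,y0+(390-x0)*vy/vx),(468,y0+(468-x0)*vy/vx)],.065)*1000; d=P[0]-P[1]; print('front edge fit',P[:,:2].round(1),np.degrees(np.arctan2(d[1],d[0]))-90)
```

```text
front (array([[ 525.1, -117.8],
       [ 552.3, -252.1]]), np.float64(11.480696988613872), np.float64(137.07838915692042))
back (array([[ 552.1, -111.6],
       [ 580.9, -246.3]]), np.float64(12.055153326380719), np.float64(137.70781004613798))
front (array([[ 522.2, -119.8],
       [ 549.3, -253.4]]), np.float64(11.4806969886139), np.float64(136.3383386252736))
back (array([[ 549.1, -113.7],
       [ 577.7, -247.6]]), np.float64(12.05515332638069), np.float64(136.96436143499403))
bottom edge (array([[ 526.3, -118.7],
       [ 552.7, -253.2]]), np.float64(11.114927903945897), np.float64(137.09561487613465))
block front (array([[ 494.7, -127.8],
       [ 517.9, -210.1]]), np.float64(15.724890971539395), np.float64(85.52440378653239))
block back corners (array([[ 543.9, -118.4],
       [ 608. , -245.6]]), np.float64(26.762369723054263), np.float64(142.43453382100455))
front edge fit [[ 495.9 -128.8]
 [ 523.  -263.6]] 11.39044162582357
```

Bridge yaw is 11.6° and block yaw about 11.4°; the axis is within about 3 mm of the socket centre. I'll land it and start sliding the probe.

Run:
```python
from h import *
F=lambda:np.mean([manip.current_force()[2] for _ in range(5)])
manip.servo_line([SX,SY,.174],vel=.05); t=manip.current_clock(); print(F())
z=.174; o=[]
while z>.1425:
    z-=.0015; manip.servo_line([SX,SY,z],vel=.03); f=F(); o.append((round(z*1000,1),round(f,1)))
    if f>12: break
print(o,manip.current_clock()-t,manip.current_clock(),manip.current_tool_pos(),manip.current_finger_gap(),manip.current_force(),manip.current_wrist_torque())
```

```text
-1.8341230559776371
[(172.5, np.float64(-3.3)), (171.0, np.float64(-3.1)), (169.5, np.float64(-2.7)), (168.0, np.float64(-0.2)), (166.5, np.float64(3.2)), (165.0, np.float64(3.1)), (163.5, np.float64(1.7)), (162.0, np.float64(1.2)), (160.5, np.float64(1.5)), (159.0, np.float64(1.0)), (157.5, np.float64(2.2)), (156.0, np.float64(2.2)), (154.5, np.float64(1.4)), (153.0, np.float64(2.4)), (151.5, np.float64(1.9)), (150.0, np.float64(1.4)), (148.5, np.float64(1.9)), (147.0, np.float64(1.4)), (145.5, np.float64(1.2)), (144.0, np.float64(0.4)), (142.5, np.float64(1.8))] 5.250000000000002 17.725 [ 0.55216398 -0.18603013  0.14234874] 0.017950918155081968 [ 2.55408218 -0.98915765  1.84876166] [-0.24927403 -0.68365289 -0.02147608]
```

Run:
```python
from h import *
F=lambda:np.mean([manip.current_force()[2] for _ in range(5)])
z=.1425; o=[]
while z>.108:
    z-=.0006; manip.servo_line([SX,SY,z],vel=.03); f=F()
    if f>4.5: manip.sleep(.08); f=F()
    o.append((round(z*1000,1),float(round(f,1))))
    if f>5.5 or manip.current_clock()>33: break
print(o[-14:],max(x[1] for x in o),manip.current_clock(),manip.current_tool_pos(),manip.current_force())
```

```text
[(131.1, 2.9), (130.5, 2.9), (129.9, 2.7), (129.3, 2.3), (128.7, 3.0), (128.1, 2.7), (127.5, 1.9), (126.9, 2.4), (126.3, 2.3), (125.7, 2.8), (125.1, 2.8), (124.5, 4.3), (123.9, 5.3), (123.3, 7.4)] 7.4 25.8917 [ 0.55229934 -0.1859558   0.12389135] [ 1.3974836  -1.23315969  7.40778422]
```

Disc touched at about 5 N. Release, lift clear and look.

Run:
```python
from h import *
effector.open_jaws(); print(manip.current_force())
manip.servo_line([SX,SY,.20],vel=.12)
d=np.array([-np.sin(np.radians(HYAW)),np.cos(np.radians(HYAW))])
p=np.array([SX,SY])+.052*d
manip.servo_line([*p,.20],vel=.12)
i=viewer.get_image("side")[:,:,::-1]; j=viewer.get_image("top")[:,:,::-1]
cv2.imwrite("pics/s3.png",i);cv2.imwrite("pics/t3.png",j)
print(manip.current_clock(),manip.current_tool_pos())
cv2.imwrite("pics/c5.png",np.hstack([cv2.resize(i[220:360,370:510],(400,400),interpolation=cv2.INTER_CUBIC),cv2.resize(j[180:280,365:465],(400,400),interpolation=cv2.INTER_CUBIC)]))
T,S=Cam("top"),Cam("side"); q=np.array([SX,SY])
for n,pt in(('head',[*q,.143]),('pad',[*(q+.054*d),.134]),('bridge ends',[*(q+.07*d),.079]),('',[*(q-.07*d),.079])):
    s,t=S.proj([pt])[0],T.proj([pt])[0]; print(n,((s-[370,220])*400/140).round(),((t-[365,180])*4+[400,0]).round())
```

```text
[-0.60498994 -0.27663289 -0.02213899]
28.6083 [ 0.54191619 -0.13618894  0.19974684]
head [210. 104.] [626. 141.]
pad [121.  87.] [534. 157.]
bridge ends [ 88. 152.] [494. 183.]
 [312. 237.] [714. 155.]
```

View pics/c5.png

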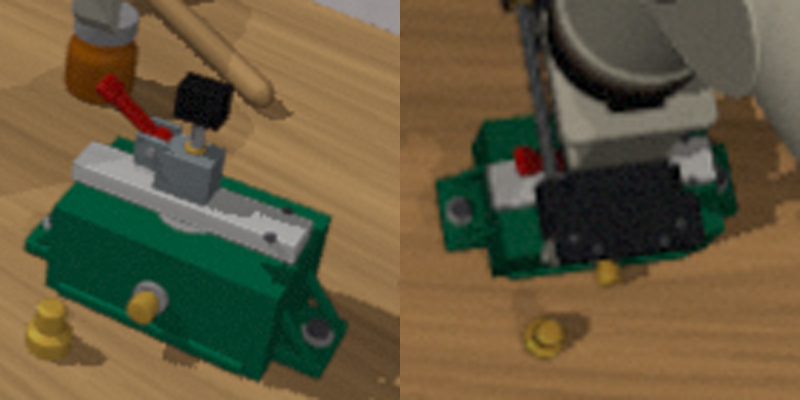

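The gauge stands flat on the block with the probe in the socket. The head is at crop (203,101) and the lever pad at (108,87), so the gauge sits about 4 mm toward +y. Next I'll press the lever.

Run:
```python
from h import *
F=lambda:np.mean([manip.current_force()[2] for _ in range(5)])
d=np.array([-np.sin(np.radians(HYAW)),np.cos(np.radians(HYAW))]); p=np.array([SX,SY])+.056*d
effector.close(f_grip=20)
manip.servo_line([*p,.142],vel=.12)
z=.142;o=[]
while z>.1075:
    z-=.003 if z>.118 else .0015; manip.servo_line([*p,z],vel=.04); f=F(); o.append((round(z*1000,1),float(round(f,1))))
    if f>16: break
print(o,manip.current_tool_pos(),manip.current_clock())
manip.servo_line([*p,.20],vel=.15)
manip.servo_line([p[0]-.03,p[1]+.16,.26],vel=.2)
i=viewer.get_image("side")[:,:,::-1]; j=viewer.get_image("top")[:,:,::-1]
cv2.imwrite("pics/s4.png",i);cv2.imwrite("pics/t4.png",j)
print(manip.current_clock())
cv2.imwrite("pics/c6.png",np.hstack([cv2.resize(i[220:360,370:510],(400,400),interpolation=cv2.INTER_CUBIC),cv2.resize(j[180:280,365:465],(400,400),interpolation=cv2.INTER_CUBIC)]))
```

```text
[(139.0, -0.4), (136.0, 1.1), (133.0, 1.9), (130.0, 1.8), (127.0, 0.1), (124.0, 1.4), (121.0, 0.9), (118.0, 0.7), (116.5, 1.9), (115.0, 1.3), (113.5, 2.1), (112.0, 1.0), (110.5, 2.1), (109.0, 9.4), (107.5, 15.8)] [ 0.54142525 -0.13090232  0.10932978] 34.4333
36.3167
```

View pics/c6.png

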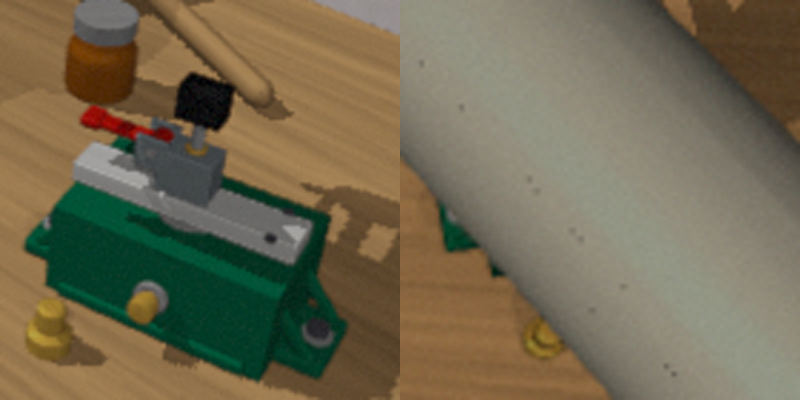

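Run:
```python
from h import *
S=Cam("side"); d=np.array([-np.sin(np.radians(HYAW)),np.cos(np.radians(HYAW))]); q=np.array([SX,SY])+.004*d
a0=np.arctan2(.069-.040,.054-.022); 
for th in(0,.3,.4,.5,.61):
    r=np.hypot(.029,.032); y,z=.022+r*np.cos(a0-th),.04+r*np.sin(a0-th)
    print(th,round(y,4),round(z,4),((S.proj([[*(q+y*d),.065+z]])[0]-[370,220])*400/140).round())
im=[cv2.imread(f"pics/s{k}.png") for k in(3,4)]
for i in im:
    h=cv2.cvtColor(i,cv2.COLOR_BGR2HSV); m=((h[:,:,0]<6)|(h[:,:,0]>174))&(h[:,:,1]>150)&(h[:,:,2]>80); m,c,n=blob(m,(390,235,440,275)); k=np.argwhere(m); k=k[k[:,1]<k[:,1].min()+6]; print('lever',c,'end crop',(k.mean(0)[::-1]-[370,220])*400/140)
    b=blob(h[:,:,2]<50,(425,240,460,270)); print('head',b[1:])
```

```text
0 0.054 0.069 [115.  85.]
0.3 0.0611 0.0582 [103.  96.]
0.4 0.0628 0.0542 [ 99. 100.]
0.5 0.064 0.0501 [ 97. 105.]
0.61 0.0648 0.0454 [ 95. 111.]
lever [414.95480226 257.10734463] end crop [105.77777778  87.04761905]
head (array([440.58724832, 255.05704698]), np.int32(298))
lever [411.45454545 263.33566434] end crop [ 89.28571429 116.33928571]
head (array([440.90572391, 255.06397306]), np.int32(297))
```

```bash
python3 -c "
from bench import manip
print(manip.current_clock(),manip.hand_in())"
```

```text
the job is handed in; nothing more can be done
36.3167 None
```

I handed the job in at 36.3 s: the smallest gauge stands flat on the die holder with its probe on the disc (pushed with about 5 N) and its lever fully down; the arm went near neither the die, the spool nor the jar.

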